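# Draw out the shuttle press tray with the bar blank

## Task

On the two-tray press, hook a fingertip behind the lip of the tray that carries the long bar-shaped blank and draw that tray out until it stops; push the tray with the round blank fully home. Do not pinch the lips, do not touch the blanks (each must stay lying on its own tray), and leave the bottle, tape roll and cup where they are.

Things in the scene. Friction and masses are not known exactly. Their poses are not given: they have to be found in the camera images.
- press: low grey two-tray heat press, fixed. Base 300 mm deep (x), 320 wide (y). Origin: middle of the base's front edge, at table height; +x to its back (away from the robot), +y to its left. Rails 34 mm high run along x at y = 0 and +-147 mm; a hood covers x = 165 to 300 mm, 55 to 115 mm up. In lanes at y = +73.5 (left) and -73.5 mm (right), 122 mm wide trays with red-brown pads slide out to -x.
- left_lip (a point): middle of the top edge of the back (hooking) face of the left tray's lip; moves with the tray, axes as the press's. The lip, an upright plate across the tray's front, is 112 mm wide (y) and 10 thick: x = -10 to 0 of this point (its front half ends 5 mm lower). Its top is 58 mm above the table; the pad's top is 29 mm above the table. Behind it (+x) the pad is bare for at least 60 mm.
- right_lip (a point): middle of the top edge of the back (hooking) face of the right tray's lip; moves with the tray, axes as the press's. The lip, an upright plate across the tray's front, is 112 mm wide (y) and 10 thick: x = -10 to 0 of this point (its front half ends 5 mm lower). Its top is 58 mm above the table; the pad's top is 29 mm above the table. Behind it (+x) the pad is bare for at least 60 mm.
- left_tray (a joint): how far the left tray is drawn out, m: 0 = fully home at its inner stop, 0.14 = out at its outer stop; grows as the tray moves towards the press's -x. It slides stiffly (about 2.5 N of friction plus 8 N per m/s) and stays where it is left. Starts 0.02 to 0.04 out.
- right_tray (a joint): how far the right tray is drawn out, m: 0 = fully home at its inner stop, 0.14 = out at its outer stop; grows as the tray moves towards the press's -x. It slides stiffly (about 2.5 N of friction plus 8 N per m/s) and stays where it is left. Starts 0.02 to 0.04 out.
- bar: rectangular hardboard blank 100 x 30 x 5 mm, long along its x, within 0.15 rad of the slide direction; loose, about 30 g, white, lying flat on a tray's pad about 120 mm behind the base's front edge, on the left or the right tray by chance (the other blank is on the other tray); may be partly under the hood's front. Origin: centre of its underside
- disc: round hardboard blank, 50 mm diameter, 5 mm thick; loose, about 30 g, white, lying flat on a tray's pad about 120 mm behind the base's front edge, on the left or the right tray by chance (the other blank is on the other tray); may be partly under the hood's front. Origin: centre of its underside
- dye: black bottle with white cap, 36 mm diameter, 110 mm high, standing at the press's left; origin: centre of its underside; leave alone
- tape: roll of brown tape lying flat, 84 mm outside diameter, 24 mm high, left of the press's front; origin: centre of its underside; leave alone
- cup: white ceramic cup, 72 mm across, 85 mm high, at the press's right; origin: centre of its underside; leave alone
Not all that is in view belongs to the job. Leave any turquoise look-alike of the disc alone. What is shaped like the bar but blue is not meant.

How it is judged:
At the end, for the whole second after the job is handed in: The tray carrying the bar is drawn out to its outer stop (at least 132 of 140 mm), the tray carrying the disc is fully home (within 5 mm), each blank lies flat on its own tray's pad, and everything is at rest (((value of joint left_tray above 0.132 m and value of joint right_tray below 0.005 m and x of bar in the frame of left_lip between 0.03 and 0.21 m and y of bar in the frame of left_lip between -0.05 and 0.05 m and height (world z) of each of bar, disc below 0.036 m and angle between each of bar, disc's own z axis and vertical below 0.1 rad and x of disc in the frame of right_lip between 0.03 and 0.21 m and y of disc in the frame of right_lip between -0.05 and 0.05 m) or (value of joint right_tray above 0.132 m and value of joint left_tray below 0.005 m and x of bar in the frame of right_lip between 0.03 and 0.21 m and y of bar in the frame of right_lip between -0.05 and 0.05 m and height (world z) of each of bar, disc below 0.036 m and angle between each of bar, disc's own z axis and vertical below 0.1 rad and x of disc in the frame of left_lip between 0.03 and 0.21 m and y of disc in the frame of left_lip between -0.05 and 0.05 m)) and linear speed of each of bar, disc below 0.01 m/s and velocity of joint left_tray between -0.01 and 0.01 m/s and velocity of joint right_tray between -0.01 and 0.01 m/s); the robot touches nothing.
It fails at once if a blank is touched by the robot (contact force between any of the fingers, the arm and bar above 0.3 N or contact force between any of the fingers, the arm and disc above 0.3 N).
It fails at once if a blank is lifted off or thrown from its tray (height (world z) of any of bar, disc above 0.045 m).
It fails at once if a tray's lip is pinched between the fingers (pressed on its front and back at once) ((contact force between the fingers and left_tray_c2 above 2 N and contact force between the fingers and left_tray_c3 above 2 N) or (contact force between the fingers and right_tray_c2 above 2 N and contact force between the fingers and right_tray_c3 above 2 N)).
It fails at once if the bottle, tape roll or cup is moved more than 15 mm (distance of any of dye, tape, cup from where it was at the start of the episode above 0.015 m).
It also fails if it takes over 42 s, if anything falls off the work surface, if the arm or the gripper's body presses on something with over 40 N, if the wrist force passes 120 N, or if a joint passes its speed limit or range.

## Robot

A 6-joint arm with a two-finger parallel gripper is mounted at the origin on the work surface. World frame = base frame: x ahead of the robot, y to its left, z up, the work surface at z = 0. Lengths are in m, angles in rad, forces in N, time in s.
With the tool pointing down it reaches from about 0.375 to 0.9 m from the base axis. Payload 3.1 kg.
Tool frame: the origin (TCP) lies between the finger pads; the fingertips stand 22 mm ahead of it and the grasp point (between the pads) lies 3 mm ahead of it; z points along the fingers, y is the line along which they close (so a half turn about z gives the same grasp; the last joint's range is limited). The gripper opens to 87 mm and grips with 3 to 60 N. Pads are 19 mm wide; open, the fingers measure 117 mm over their backs; the gripper's body (75 mm by 190 mm) begins 51 mm behind the grasp point.
Start: joints at [-1.407, 0.527, 1.433, -0, 1.181, -0.178], TCP at [0.21, -0.589, 0.245] pointing down, gripper open.
Joint ranges: [-3.08, 3.08], [-0.75, 2.2], [0.22, 2.44], [-1.43, 4.57], [0, 2.65], [-2.85, 2.85]. Speed limits (rad/s): [2.79, 2.79, 3.14, 3.14, 3.14, 3.14].

## Interface

Orientations are given as a unit quaternion [x, y, z, w].
In Python, from rig import get_obs, camera, get_calibration, hand_in, cut_out gives the robot as it stands.
- The arm moves only by the shell command python3 -m inch 'ROWS' [OPENING] [FORCE]. ROWS is JSON, one flat list of numbers, 6 for each row, row after row: the shift along the tool's x, y, z scaled (see below), then the turn, a rotation vector about the tool's x, y, z scaled (see below). A call has 1 to 20 rows; each row is the pose to reach, as a shift and turn from the pose commanded when the call began, along the tool's axes at that moment; what a row does not reach only later rows make up. The controller multiplies each number of a shift by 0.08 m and each number of a turn by 90 degrees. A row lasts 1/12 s, in which the tool goes at most 41.7 mm and 7.16 degrees, less where a joint would pass 70% of its speed; a pose out of reach is approached as far as the arm can. A call with a number of a shift or a turn outside -1 to 1 is refused whole. A call with a gripper value outside its range is refused whole. OPENING is the finger opening in mm, from 0 to 87, set as the call begins (- or left out, the last holds). The fingers move at their own pace and stop on an object; FORCE is the grip in N (left out, the last holds). Time passes only in rows, so rows that repeat a pose let the fingers close. It gives the time, the measured TCP pose, the force, the opening and the grip force at its end, in the units of the state.
- get_obs(): the state, without advancing time (a new reading comes with each control period).
- camera(name): name is "side" or "top"; returns the picture (420x560x3 uint8, red, green, blue); there is no depth.
- get_calibration(name): a dict with "vertical_fov" (degrees; the focal length in pixels is half the picture's height over the tangent of half this angle, whatever the lens; pixels are square), "cx", "cy" (the principal point, pixels), "T" (4x4, takes a point from camera to world coordinates). Camera axes: x right, y down, z forward; pixel columns grow to the right and rows downward; lengths in m; the calibration is good to about 2 mm. A picture is of the moment at which its call begins. get_calibration takes no time and is no camera call.
- hand_in(): hands the job in; it is judged then, once.
Trained networks look in the newest picture that a camera, given by its name, has taken for a name from the list of things; names that differ only in an ending like _2 or _b are one class to them, and where a whole thing is asked for, a point or a joint stands for the part that bears it (a point fixed in the world has none). Each returns a list of dicts, best first, with "conf" (0 to 1); they miss things now and then, are a little off and sometimes report something else, mostly with a low value. They report only what shows in the picture. A call takes as long as a camera call. They do not tell look-alikes from the thing itself.
- cut_out(camera, thing): "region" (420x560 bool, what is visible of it) and "bbox" ([left, top, right, bottom] in pixels, round what is visible of it).
The state is a dict: "time": time; "q": joint angles; "joint_velocities": joint speeds; "joint_torque": joint torques, N m; "position": TCP position; "tool_rot": TCP orientation; "ft_force": force on the tool from outside, world axes, zero at the start; "moment": the same for the moment, N m; "grip_width": finger opening in m; "grip_force": force on a finger pad.
Only numpy, scipy, OpenCV 4.12 (cv2) and the standard library are available. Lean on these libraries where they do the work, as an engineer would, in place of code of your own. Each camera call takes 0.05 s, during which the arm holds its last target. There are 200 camera calls.

## Working session

There is one attempt and no reset: what is moved stays moved. The work goes in short steps, Python scripts to look and compute and a shell command to move; the robot and the scene stay as the last step left them, time stands still between calls to the robot, and variables do not carry over. Pictures are saved under pics/ and viewed, at most 10 in all, crops included, and the job is handed in when it is done.

```bash
mkdir -p pics; python3 - <<'E'
from rig import *
import cv2,numpy as np
o=get_obs();print(o['time'],o['position'],o['tool_rot'],o['grip_width'])
ims=[]
for n in('top','side'):
    im=camera(n);cv2.imwrite(f'pics/{n}0.png',im[:,:,::-1])
    c=get_calibration(n);print(n,c['vertical_fov'],c['cx'],c['cy'],np.round(c['T'],3).tolist())
    for t in('press','left_lip','right_lip','bar','disc','dye','tape','cup'):
        for d in cut_out(n,t)[:3]:
            r=d['region'];ys,xs=np.nonzero(r);print(n,t,round(d['conf'],2),np.round(d['bbox']).tolist(),round(xs.mean(),1),round(ys.mean(),1),len(xs))
E
```

```text
0.0 [ 0.20938819 -0.5881437   0.24355393] [ 9.85433803e-01  1.70055888e-01  1.42920223e-05 -1.10186515e-03] 0.08711456647753643
top 53.3757171024431 283.9051374801692 213.65634121014065 [[0.005, -0.991, 0.131, 0.473], [-1.0, -0.004, 0.007, 0.046], [-0.006, -0.131, -0.991, 1.047], [0.0, 0.0, 0.0, 1.0]]
top press 0.31 [229.0, 126.0, 290.0, 218.0] 258.0 174.3 3805
top left_lip 0.9 [226.0, 121.0, 288.0, 219.0] 258.3 173.6 3937
top right_lip 0.74 [289.0, 133.0, 350.0, 224.0] 317.0 180.3 3892
top bar 0.86 [130.0, 162.0, 157.0, 201.0] 142.5 179.7 437
top bar 0.66 [258.0, 129.0, 273.0, 171.0] 263.7 149.8 438
top bar 0.26 [171.0, 170.0, 192.0, 192.0] 180.2 182.1 284
top disc 0.77 [310.0, 150.0, 329.0, 164.0] 320.5 155.9 293
top disc 0.5 [398.0, 156.0, 412.0, 176.0] 405.1 167.1 293
top dye 0.8 [171.0, 171.0, 192.0, 194.0] 180.2 181.8 270
top tape 0.84 [153.0, 219.0, 190.0, 253.0] 170.9 233.8 538
top tape 0.73 [172.0, 167.0, 191.0, 191.0] 180.2 181.8 297
top cup 0.91 [361.0, 221.0, 396.0, 252.0] 377.9 233.6 814
side 54.430139169961436 273.2517457892863 211.9405111628891 [[-0.98, -0.111, 0.166, 0.461], [-0.199, 0.6, -0.774, 0.729], [-0.014, -0.792, -0.61, 0.595], [0.0, 0.0, 0.0, 1.0]]
side press 0.79 [91.0, 138.0, 298.0, 280.0] 191.3 213.8 17759
side left_lip 0.59 [156.0, 215.0, 278.0, 272.0] 220.3 241.5 4160
side left_lip 0.56 [174.0, 226.0, 219.0, 240.0] 196.1 230.4 435
side right_lip 0.68 [184.0, 180.0, 291.0, 224.0] 244.5 200.9 2850
side right_lip 0.26 [246.0, 316.0, 296.0, 366.0] 269.7 342.3 1423
side bar 0.73 [173.0, 224.0, 216.0, 237.0] 195.2 230.5 471
side bar 0.73 [142.0, 358.0, 203.0, 396.0] 173.5 375.8 1090
side disc 0.6 [246.0, 154.0, 260.0, 165.0] 251.3 159.5 114
side disc 0.59 [216.0, 188.0, 230.0, 203.0] 221.6 193.9 215
side dye 0.61 [188.0, 275.0, 214.0, 329.0] 200.3 305.1 942
side tape 0.74 [244.0, 314.0, 297.0, 366.0] 269.8 342.1 1556
side cup 0.75 [296.0, 148.0, 324.0, 188.0] 309.9 167.2 992
```

```bash
python3 - <<'E'
import cv2
im=cv2.imread('pics/top0.png');cv2.imwrite('pics/top0c.png',cv2.resize(im[100:270,110:430],None,fx=2.5,fy=2.5,interpolation=cv2.INTER_CUBIC)[:600])
im=cv2.imread('pics/side0.png');cv2.imwrite('pics/side0c.png',cv2.resize(im[130:400,70:350],None,fx=2.2,fy=2.2,interpolation=cv2.INTER_CUBIC))
E
```

```text
(no output)
```

View pics/top0c.png

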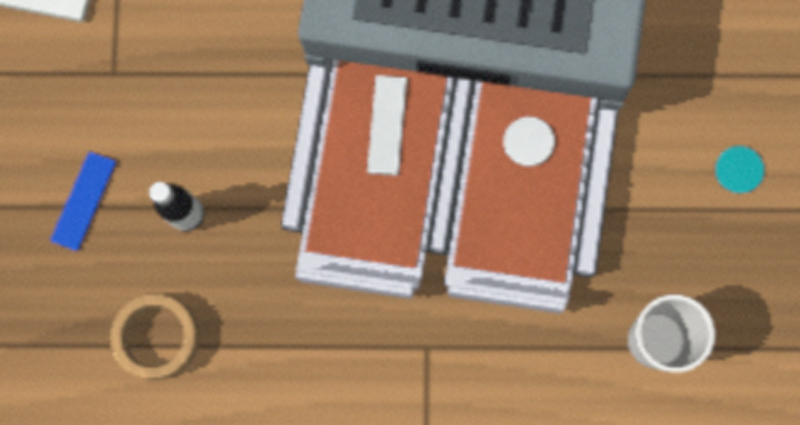

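View pics/side0c.png

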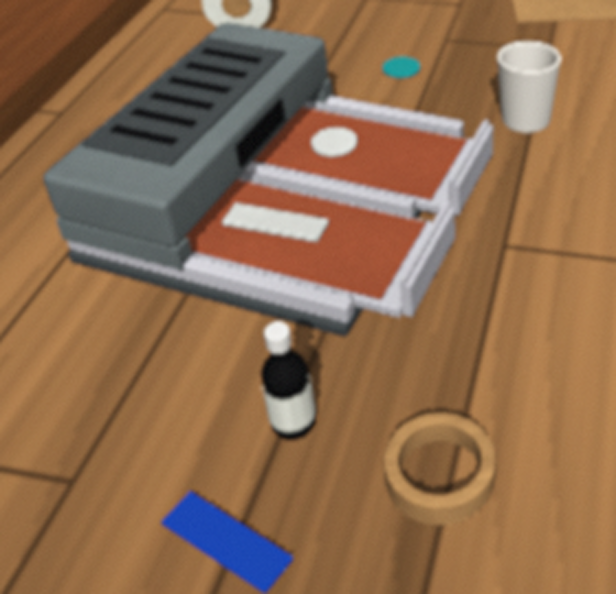

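The crop shows the white bar on the left tray, top px (264,150), and the white disc on the right tray, (320,156). The look-alikes are the blue bar (142,180) and the turquoise disc (405,167), both on the table. So the left tray gets pulled and the right tray pushed. Next I measure the lip edges and take a close crop.

```bash
cat > h.py <<'E'
import numpy as np
from rig import *
def bp(n,u,v,z):
    c=get_calibration(n);T=c['T'];T=np.array(T);f=210/np.tan(np.radians(c['vertical_fov']/2))
    d=T[:3,:3]@np.array([(u-c['cx'])/f,(v-c['cy'])/f,1]);return T[:3,3]+d*(z-T[2,3])/d[2]
def pj(n,p):
    c=get_calibration(n);T=np.array(c['T']);f=210/np.tan(np.radians(c['vertical_fov']/2))
    q=T[:3,:3].T@(np.array(p)-T[:3,3]);return f*q[:2]/q[2]+[c['cx'],c['cy']]
E
python3 - <<'E'
from h import *
import cv2
P={k:bp('top',110+u/2.5,100+v/2.5,.058) for k,(u,v) in dict(LL=(305,252),LR=(416,268),RL=(455,270),RR=(568,284)).items()}
for k in P:print(k,P[k].round(4))
print(np.linalg.norm(P['LL']-P['LR']),np.linalg.norm(P['RL']-P['RR']),np.linalg.norm(P['LL']+P['LR']-P['RL']-P['RR'])/2)
for a,b in(('LL','LR'),('RL','RR'),('LL','RR')):
    d=P[a]-P[b];print('yaw',np.arctan2(-d[0],d[1]))
for n,u,v,z in(('disc',320.5,155.9,.034),('bar',264,149.8,.034),('cup',377.9,233.6,.06),('dye',180,182,.06),('tape',170.9,233.8,.02)):print(n,bp('top',u,v,z).round(3))
r=cut_out('top','bar')
im=cv2.imread('pics/top0.png');cv2.imwrite('pics/c2.png',cv2.resize(im[120:230,220:360],None,fx=5.6,fy=5.45,interpolation=cv2.INTER_CUBIC))
E
```

```text
LL [0.6345 0.1775 0.058 ]
LR [0.6194 0.0708 0.058 ]
RL [0.6176 0.0335 0.058 ]
RR [ 0.6046 -0.0744  0.058 ]
0.10771372275585661 0.10864492331371589 0.14544890718844866
yaw -0.140406218095627
yaw -0.12038828482806771
yaw -0.1181717082855775
disc [ 0.753 -0.037  0.034]
bar [0.768 0.103 0.034]
cup [ 0.557 -0.17   0.06 ]
dye [0.68  0.304 0.06 ]
tape [0.558 0.332 0.02 ]
```

View pics/c2.png

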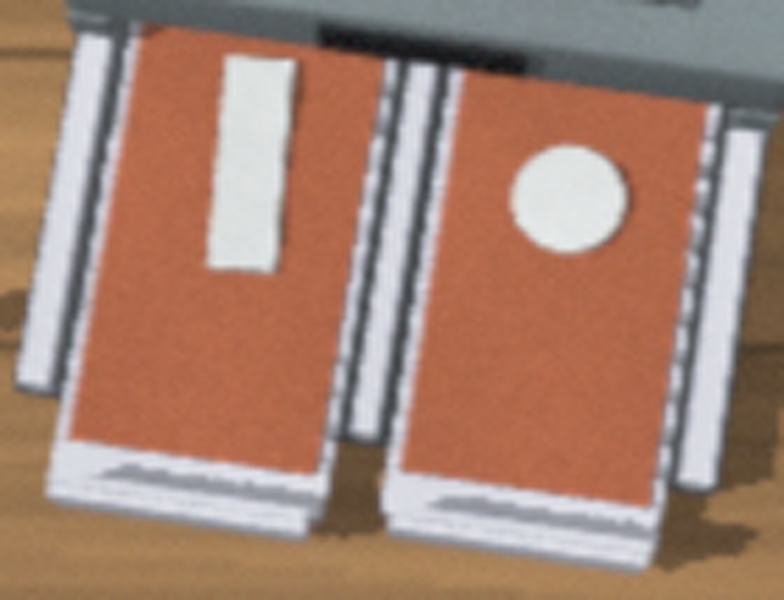

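The close crop confirms the choice: bar at crop (252,163), disc at (570,200). Between the pad's end and the table there are a white strip, a shadow and the two-step lip. I'll overlay a model of the lips in both views to find the exact lip edges.

```bash
python3 - <<'E'
from h import *
import cv2
Lm=bp('top',252.1,207.7,.058);Rm=bp('top',312.3,213.6,.058);print(Lm,Rm,np.linalg.norm(Lm-Rm))
yaw=-.125;X=np.array([np.cos(yaw),np.sin(yaw),0]);Y=np.array([-X[1],X[0],0])
d=Lm-Rm;print('along y',d@Y,'along x',d@X)
out=[]
for n,(a,b,c,e),s in(('top',(180,230,220,360),5.6),('side',(160,290,180,310),5)):
    im=cv2.imread(f'pics/{n}0.png');im=cv2.resize(im[a:b,c:e],None,fx=s,fy=s,interpolation=cv2.INTER_CUBIC)
    for m in(Lm,Rm):
        for dx,dz,col in((0,0,(255,0,0)),(-.01,-.005,(0,255,0)),(-.01,-.04,(0,0,255))):
            p=[((pj(n,m+X*dx+Y*y+[0,0,dz])-[c,a]+.5)*s).astype(int).tolist() for y in(-.056,.056)]
            cv2.line(im,p[0],p[1],col,1)
    out.append(im)
w=max(i.shape[1] for i in out)
cv2.imwrite('pics/ov.png',cv2.resize(np.vstack([cv2.copyMakeBorder(i,0,0,0,w-i.shape[1],0) for i in out]),None,fx=.64,fy=.64))
E
```

```text
[0.61794585 0.12897133 0.058     ] [ 0.60431887 -0.0149882   0.058     ] 0.14460304325270334
along y 0.14453524723881161 along x -0.0044274624288406245
```

View pics/ov.png

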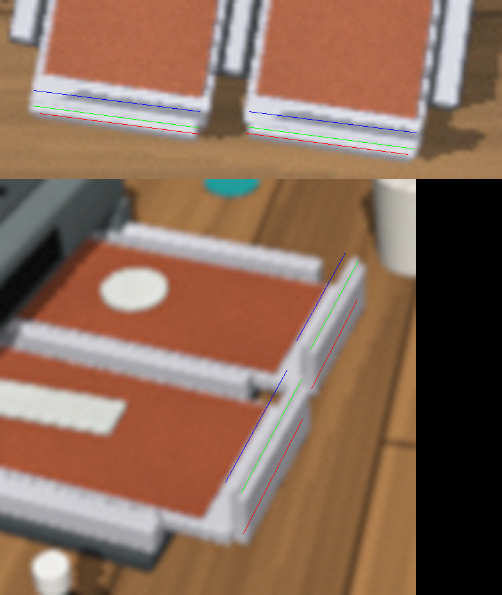

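The overlay puts the lips within about 1 cm of the model: left lip ≈ (0.611, 0.125), right lip ≈ (0.598, −0.019), yaw ≈ −0.125. I'll close the fingers, turn the tool to the press's axes and go to a point in front of the right lip.

```bash
python3 -m inch '[0.5,-0.4,0,0,0,0.1, 1,-0.84,0,0,0,0.2, 1,-0.84,0,0,0,0.3, 1,-0.84,0,0,0,0.3, 1,-0.84,0,0,0,0.3]' 0 20
python3 -m inch '[0.2,-0.5,0,0,0,0, 0.4,-1,0,0,0,0, 0.4,-1,0,0,0,0]'
python3 -m inch '[0.2,-0.5,0,0,0,0, 0.4,-1,0,0,0,0, 0.4,-1,0,0,0,0]'
```

```text
time: 1.37
position: [0.2632, -0.4973, 0.2448]
tool_rot: [0.998, -0.064, -0.0, -0.0]
ft_force: [-0.3, -0.5, 0.8]
grip_width: 0.0611
grip_force: 0.0
time: 1.62
position: [0.3057, -0.4177, 0.2441]
tool_rot: [0.998, -0.062, -0.0, -0.003]
ft_force: [-0.4, 0.8, 0.9]
grip_width: 0.0414
grip_force: 0.0
time: 1.87
position: [0.3476, -0.3428, 0.2443]
tool_rot: [0.998, -0.062, -0.0, -0.003]
ft_force: [-0.8, 0.1, -0.5]
grip_width: 0.022
grip_force: 0.0
```

```bash
python3 -m inch '[0.2,-0.5,0,0,0,0, 0.4,-1,0,0,0,0, 0.4,-1,0,0,0,0]' >/dev/null
python3 -m inch '[0.2,-0.5,0,0,0,0, 0.4,-1,0,0,0,0, 0.4,-1,0,0,0,0]' >/dev/null
python3 -m inch '[0.2,-0.5,0,0,0,0, 0.4,-1,0,0,0,0, 0.4,-1,0,0,0,0]' >/dev/null
python3 -m inch '[0.2,-0.5,0,0,0,0, 0.4,-1,0,0,0,0, 0.4,-1,0,0,0,0]' 
python3 -m inch '[0.2,-0.4,0.3,0,0,0, 0.35,-0.4,0.6,0,0,0, 0.35,-0.4,1,0,0,0, 0.35,-0.4,1,0,0,0]'
```

```text
time: 2.87
position: [0.5178, -0.0443, 0.2449]
tool_rot: [0.998, -0.062, 0.002, -0.001]
ft_force: [-0.9, -0.5, 0.4]
grip_width: 0.0003
grip_force: 0.0
time: 3.2
position: [0.5438, -0.0198, 0.1595]
tool_rot: [0.998, -0.064, -0.005, -0.001]
ft_force: [-0.7, 0.1, -0.0]
grip_width: 0.0003
grip_force: 0.0
```

```bash
python3 -m inch '[0,0,0.4,0,0,0, 0,0,0.9,0,0,0, 0,0,0.9,0,0,0]' 
python3 -m inch '[0,0,0.2,0,0,0, 0,0,0.4,0,0,0, 0,0,0.4,0,0,0]'
python3 - <<'E'
from h import *
import cv2
im=camera('side');cv2.imwrite('pics/s1.png',cv2.resize(im[120:320,150:400,::-1],None,fx=2.4,fy=2.4,interpolation=cv2.INTER_CUBIC))
E
```

```text
time: 3.45
position: [0.542, -0.0199, 0.0863]
tool_rot: [0.998, -0.065, -0.008, -0.001]
ft_force: [-2.0, 0.2, -1.0]
grip_width: 0.0004
grip_force: 0.0
time: 3.7
position: [0.5458, -0.0204, 0.0606]
tool_rot: [0.998, -0.065, -0.001, -0.0]
ft_force: [-0.3, 0.6, 0.4]
grip_width: 0.0006
grip_force: 0.0
```

View pics/s1.png

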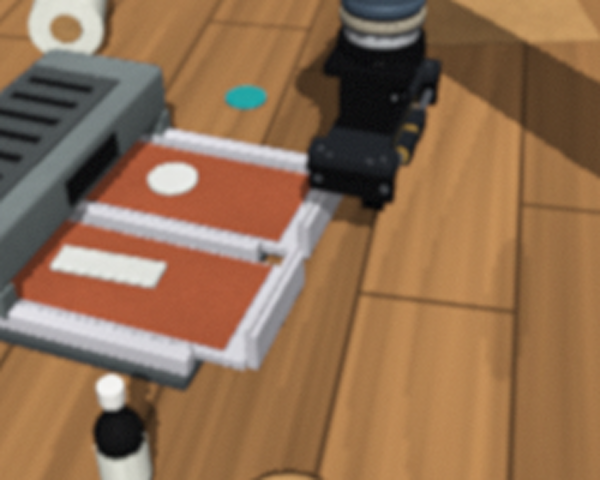

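The fingers stand just in front of the right lip (crop 372,200), clear of everything. Pushing in.

```bash
python3 -m inch '[0.1,0,0,0,0,0, 0.2,0,0,0,0,0, 0.3,0,0,0,0,0, 0.4,0,0,0,0,0, 0.5,0,0,0,0,0, 0.5,0,0,0,0,0]'
python3 -m inch '[0.06,0,0,0,0,0, 0.12,0,0,0,0,0, 0.18,0,0,0,0,0, 0.18,0,0,0,0,0]'
python3 -m inch '[0.06,0,0,0,0,0, 0.12,0,0,0,0,0, 0.12,0,0,0,0,0]'
```

```text
time: 4.25
position: [0.5885, -0.0249, 0.0611]
tool_rot: [0.998, -0.065, 0.001, 0.0]
ft_force: [0.6, -0.5, 0.7]
grip_width: 0.0006
grip_force: 0.0
time: 4.58
position: [0.6016, -0.0265, 0.0604]
tool_rot: [0.998, -0.065, 0.001, 0.0]
ft_force: [-0.1, -0.3, 0.9]
grip_width: 0.0009
grip_force: 0.2
time: 4.83
position: [0.6058, -0.027, 0.0602]
tool_rot: [0.998, -0.064, -0.006, -0.0]
ft_force: [-9.6, -0.7, 7.1]
grip_width: 0.0003
grip_force: 4.9
```

```bash
python3 -m inch '[0.04,0,0,0,0,0, 0.08,0,0,0,0,0, 0.08,0,0,0,0,0]'
python3 - <<'E'
from h import *
import cv2
im=camera('side');t=camera('top')
a=cv2.resize(im[130:290,150:350,::-1],None,fx=2,fy=2,interpolation=cv2.INTER_CUBIC)
b=cv2.resize(t[120:240,220:370,::-1],None,fx=2.67,fy=2.667,interpolation=cv2.INTER_CUBIC)
cv2.imwrite('pics/s2.png',np.hstack([a[:320],b[:320,:400]]))
E
```

```text
time: 5.08
position: [0.6062, -0.027, 0.0601]
tool_rot: [0.998, -0.064, -0.012, -0.001]
ft_force: [-20.2, -0.8, 16.4]
grip_width: 0.0004
grip_force: 9.9
```

View pics/s2.png

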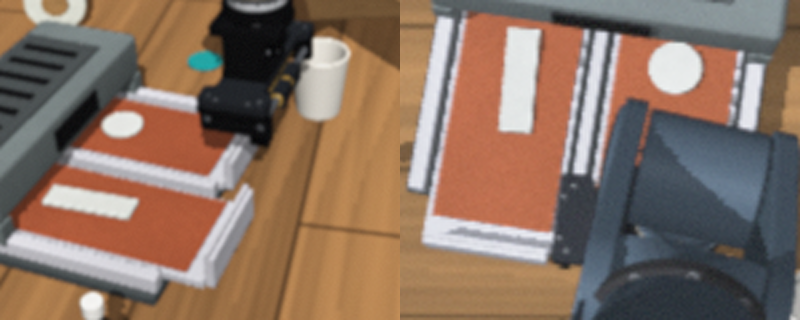

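The right tray is against its stop: 20 N and no more travel. Backing off, then up and over to behind the left lip.

```bash
python3 -m inch '[-0.2,0,0,0,0,0, -0.4,0,0,0,0,0, -0.55,0,0,0,0,0, -0.55,0,0,0,0,0]'
python3 -m inch '[0,0,-0.4,0,0,0, 0,0,-0.8,0,0,0, 0,0,-1,0,0,0, 0,0,-1,0,0,0]'
python3 -m inch '[0.15,-0.4,0,0,0,0, 0.3,-0.8,0,0,0,0, 0.3,-1,0,0,0,0, 0.3,-1,0,0,0,0]'
python3 -m inch '[0.15,-0.4,0,0,0,0, 0.3,-0.8,0,0,0,0, 0.3,-0.91,0,0,0,0, 0.3,-0.91,0,0,0,0, 0.3,-0.91,0,0,0,0]'
python3 - <<'E'
from h import *
import cv2
im=camera('side');t=camera('top')
p=np.array(get_obs()['position']);print(p)
a=im[:,:,::-1].copy()
q=pj('side',[p[0],p[1],.029]);cv2.circle(a,tuple(int(v) for v in q),2,(0,255,0),-1);print(q)
a=cv2.resize(a[130:290,150:350],None,fx=2.4,fy=2.4,interpolation=cv2.INTER_CUBIC)
b=cv2.resize(t[120:264,220:340,::-1],None,fx=2.667,fy=2.667,interpolation=cv2.INTER_CUBIC)
cv2.imwrite('pics/s3.png',np.hstack([a[:384],b[:384]]))
E
```

```text
time: 5.52
position: [0.5709, -0.0222, 0.0604]
tool_rot: [0.998, -0.065, -0.001, -0.0]
ft_force: [-0.4, -0.1, 0.3]
grip_width: 0.0004
grip_force: 0.0
time: 5.85
position: [0.5778, -0.0237, 0.1449]
tool_rot: [0.998, -0.065, 0.006, 0.001]
ft_force: [-0.4, 0.7, 0.0]
grip_width: 0.0007
grip_force: 0.0
time: 6.18
position: [0.6088, 0.0567, 0.14]
tool_rot: [0.998, -0.063, 0.001, -0.001]
ft_force: [-1.0, 0.7, 0.6]
grip_width: 0.0004
grip_force: 0.0
time: 6.6
position: [0.6396, 0.1221, 0.1397]
tool_rot: [0.998, -0.064, -0.001, 0.0]
ft_force: [-0.9, -0.3, -0.8]
grip_width: 0.0003
grip_force: 0.0
[0.63935569 0.12109582 0.13996911]
[251.29497289 242.74443384]
```

View pics/s3.png

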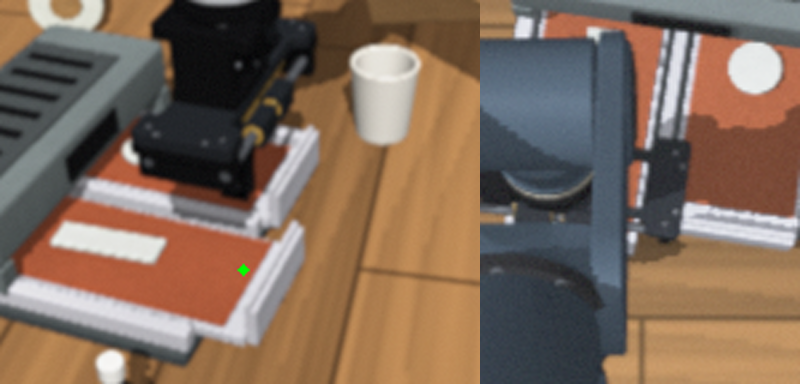

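The landing point (green) is on bare pad just behind the left lip, well clear of the bar. I'll move back 6 mm more and descend.

```bash
python3 -m inch '[0.08,0,0.2,0,0,0, 0.08,0,0.4,0,0,0, 0.08,0,0.55,0,0,0, 0.08,0,0.65,0,0,0, 0.08,0,0.75,0,0,0, 0.08,0,0.75,0,0,0]'
python3 -m inch '[0,0,0.08,0,0,0, 0,0,0.16,0,0,0, 0,0,0.22,0,0,0, 0,0,0.22,0,0,0]'
```

```text
time: 7.2
position: [0.6451, 0.1211, 0.0787]
tool_rot: [0.998, -0.065, -0.002, 0.0]
ft_force: [-0.3, -0.4, 0.3]
grip_width: 0.0003
grip_force: 0.0
time: 7.53
position: [0.6457, 0.1218, 0.062]
tool_rot: [0.998, -0.065, -0.001, 0.0]
ft_force: [0.1, -0.1, -0.5]
grip_width: 0.0004
grip_force: 0.0
```

```bash
python3 -m inch '[-0.07,0,0,0,0,0, -0.14,0,0,0,0,0, -0.21,0,0,0,0,0, -0.28,0,0,0,0,0, -0.35,0,0,0,0,0, -0.42,0,0,0,0,0, -0.49,0,0,0,0,0, -0.56,0,0,0,0,0, -0.63,0,0,0,0,0, -0.7,0,0,0,0,0, -0.77,0,0,0,0,0, -0.84,0,0,0,0,0, -0.91,0,0,0,0,0, -1,0,0,0,0,0]'
python3 -m inch '[-0.07,0,0,0,0,0, -0.14,0,0,0,0,0, -0.21,0,0,0,0,0, -0.28,0,0,0,0,0, -0.35,0,0,0,0,0, -0.42,0,0,0,0,0, -0.49,0,0,0,0,0, -0.5,0,0,0,0,0]'
```

```text
time: 8.7
position: [0.5673, 0.1321, 0.0632]
tool_rot: [0.998, -0.065, 0.001, -0.0]
ft_force: [3.9, 2.6, 0.9]
grip_width: -0.0001
grip_force: 1.6
time: 9.37
position: [0.5253, 0.1372, 0.0627]
tool_rot: [0.998, -0.064, -0.002, 0.0]
ft_force: [2.2, 1.3, 0.8]
grip_width: 0.0007
grip_force: 1.1
```

```bash
python3 -m inch '[-0.06,0,0,0,0,0, -0.12,0,0,0,0,0, -0.18,0,0,0,0,0, -0.18,0,0,0,0,0]'
python3 -m inch '[-0.06,0,0,0,0,0, -0.12,0,0,0,0,0, -0.12,0,0,0,0,0]'
```

```text
time: 9.7
position: [0.5211, 0.1379, 0.0633]
tool_rot: [0.998, -0.064, 0.009, 0.0]
ft_force: [15.1, -3.3, -10.8]
grip_width: 0.0006
grip_force: 7.2
time: 9.95
position: [0.5207, 0.1382, 0.064]
tool_rot: [0.998, -0.064, 0.018, -0.0]
ft_force: [26.9, -7.9, -21.3]
grip_width: 0.0003
grip_force: 13.3
```

At the outer stop: 27 N and no more travel. I'll release into the gap, lift and move clear for a look.

```bash
python3 -m inch '[0.1,0,0,0,0,0, 0.2,0,0,0,0,0, 0.3,0,0,0,0,0, 0.4,0,0,0,0,0, 0.4,0,0,0,0,0]'
python3 -m inch '[0,0,-0.3,0,0,0, 0,0,-0.6,0,0,0, 0,0,-1,0,0,0, 0,0,-1,0,0,0]'
python3 -m inch '[0,0.3,-0.4,0,0,0, 0,0.8,-0.8,0,0,0, 0,1,-1,0,0,0, 0,1,-1,0,0,0]' >/dev/null
python3 -m inch '[0,0.4,0,0,0,0, 0,0.8,0,0,0,0, 0,1,0,0,0,0, 0,1,0,0,0,0]' >/dev/null
python3 -m inch '[0,0.4,0,0,0,0, 0,0.8,0,0,0,0, 0,1,0,0,0,0, 0,1,0,0,0,0]' >/dev/null
python3 -m inch '[0,0.4,0,0,0,0, 0,0.8,0,0,0,0, 0,1,0,0,0,0, 0,1,0,0,0,0]'
python3 - <<'E'
from h import *
import cv2
im=camera('side');t=camera('top')
a=cv2.resize(im[130:350,90:350,::-1],None,fx=1.6,fy=1.6,interpolation=cv2.INTER_CUBIC)
b=cv2.resize(t[120:296,210:354,::-1],None,fx=2,fy=2,interpolation=cv2.INTER_CUBIC)
cv2.imwrite('pics/s4.png',np.hstack([a[:352],b[:352]]))
E
```

```text
time: 10.37
position: [0.5358, 0.1359, 0.0627]
tool_rot: [0.998, -0.065, -0.0, 0.0]
ft_force: [0.6, 0.2, 0.2]
grip_width: 0.0006
grip_force: 0.0
time: 10.7
position: [0.5371, 0.1366, 0.1475]
tool_rot: [0.998, -0.064, 0.004, -0.0]
ft_force: [0.6, 0.1, 0.8]
grip_width: 0.0002
grip_force: 0.0
time: 12.03
position: [0.4942, -0.1821, 0.2222]
tool_rot: [0.998, -0.066, -0.0, -0.0]
ft_force: [0.6, -0.4, 0.3]
grip_width: -0.0
grip_force: 0.0
```

View pics/s4.png

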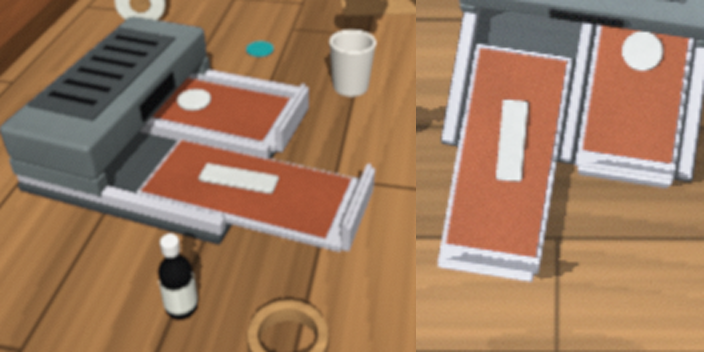

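Both trays look right, the blanks lie on their own pads and the objects haven't moved. One numeric check of the lip spacing, which should be 140 mm.

```bash
python3 - <<'E'
from h import *
import cv2
X=np.array([np.cos(-.125),np.sin(-.125),0])
t=camera('top')
s={}
for th in('left_lip','right_lip'):
    for d in cut_out('top',th)[:2]:
        print(th,d['conf'],d['bbox'])
# pad front end: red/brown pad columns -> row of last pad pixel, z=.029
hsv=cv2.cvtColor(t,cv2.COLOR_RGB2HSV)
m=((hsv[...,0]<10)&(hsv[...,1]>130)).astype(np.uint8)
n,l,st,ce=cv2.connectedComponentsWithStats(m)
for i in range(1,n):
    if st[i,4]>800:
        ys,xs=np.nonzero(l==i);P=np.array([bp('top',u,v,.029) for u,v in zip(xs,ys)])
        print(st[i],ce[i],'front x',np.percentile(P@X,1),'back',np.percentile(P@X,99))
E
```

```text
left_lip 0.96 [219.4, 139.1, 285.5, 259.9]
left_lip 0.6 [290.7, 134.8, 346.9, 213.5]
right_lip 0.92 [291.5, 132.2, 347.4, 213.4]
right_lip 0.74 [358.9, 220.1, 389.8, 241.6]
[ 294  133   51   68 2287] [319.20026235 169.96808045] front x 0.6486292082376034 back 0.8036642286200149Traceback (most recent call last):
  File "<stdin>", line 15, in <module>
  File "h.py", line 4, in bp
    c=get_calibration(n);T=c['T'];T=np.array(T);f=210/np.tan(np.radians(c['vertical_fov']/2))
ValueError: time passes only in moves, steps and waits
```

```bash
sed -i '2a _c={}\ndef get_calibration(n,g=get_calibration):\n    if n not in _c:_c[n]=g(n)\n    return _c[n]' h.py; python3 - <<'E'
from h import *
import cv2
X=np.array([np.cos(-.125),np.sin(-.125),0])
t=camera('top')
hsv=cv2.cvtColor(t,cv2.COLOR_RGB2HSV)
m=((hsv[...,0]<10)&(hsv[...,1]>130)).astype(np.uint8)
n,l,st,ce=cv2.connectedComponentsWithStats(m)
for i in range(1,n):
    if st[i,4]>800:
        ys,xs=np.nonzero(l==i);P=np.array([bp('top',u,v,.029) for u,v in zip(xs,ys)])
        print(st[i],'front x',np.percentile(P@X,1),'back',np.percentile(P@X,99))
E
```

```text
[ 295  133   50   68 2287] front x 0.6484744706504182 back 0.8036465012202144
[ 226  145   58  103 3578] front x 0.5132634725384005 back 0.7531872579282728
```

```bash
python3 - <<'E'
from h import *
import cv2
t=camera('top')
hsv=cv2.cvtColor(t,cv2.COLOR_RGB2HSV)
m=((hsv[...,0]<10)&(hsv[...,1]>130)).astype(np.uint8)
n,l,st,ce=cv2.connectedComponentsWithStats(m)
C=[]
for i in range(1,n):
    if st[i,4]>800:
        ys,xs=np.nonzero(l==i);P=np.array([bp('top',u,v,.029)[:2] for u,v in zip(xs,ys)])*1000
        r=cv2.minAreaRect(P.astype(np.float32));print(r);C.append(P)
for yaw in(-.115,-.125,-.135,-.145):
    X=np.array([np.cos(yaw),np.sin(yaw)]);Y=np.array([-X[1],X[0]])
    f=[]
    for P in C:
        y=P@Y;k=abs(y-np.median(y))<20;y=y[k];x=(P@X)[k];b=np.round(y/4);f.append(np.median([x[b==v].min() for v in set(b)]))
    print(yaw,f[0]-f[1])
print(get_obs()['ft_force'],get_obs()['joint_velocities'].round(3) if hasattr(get_obs()['joint_velocities'],'round') else '')
E
```

```text
((727.6997680664062, -35.757781982421875), (106.7550277709961, 158.56109619140625), 81.34463500976562)
((653.9232177734375, 123.93492126464844), (107.14616394042969, 244.32754516601562), 81.40648651123047)
-0.115 134.6676882886594
-0.125 136.18604445377412
-0.135 137.11756170524995
-0.145 139.08321306015188
[0.12009143 0.59756251 0.28566253] [-0.007  0.001 -0.005 -0.004  0.001 -0.001]
```

With the pads' measured yaw of −0.150 rad, the spacing comes to about 140 mm, so both stops were reached. Handing in.

```bash
python3 -c "
from rig import *
print(hand_in())"
```

```text
the job is handed in; nothing more can be done
None
```

I drew the left tray, carrying the bar, out to its outer stop and pushed the right tray, carrying the disc, fully home; in the last picture both blanks lay on their own pads and the bottle, tape roll and cup looked unmoved, and I handed the job in (no verdict was returned).

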